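# Load a petri dish under the sprung hold-down flap of a viewing stage

### The job

Slide the cream petri dish along the viewing stage until it rests against the back stop, under the orange sprung flap: with one fingertip press the red paddle in towards the stage and keep the flap open while the other fingertip pushes the dish home, then let the flap close so that its rubber foot rests on the dish. Only push the dish, never pinch or lift it, and do not shove it against the closed flap; leave the other things on the desk where they are.

Things in the scene. Friction and masses are not known exactly. Their poses are not given: they have to be found in the camera images.
- stage: Grey viewing stage fixed to the desk, 222 x 102 mm, with a white deck at z = 24 mm. Origin at desk level below the place where the dish must end; x runs along the lane to the back stop, y to the hinge and paddle side, z up. The lane starts at x = -158 and is 77 mm wide between two rails (inner faces y = +-38.5, 4 mm thick, tops at z = 34). Beyond y = +56 the stage's side is free down to the desk.
- hinge (a point): Point on the axis of the flap's hinge, at x = 0, y = +50, z = +60 mm in stage coordinates. The shaft, 7 mm thick, runs along stage x from -158 to +54 mm on posts 8 mm square at x = -152, -14 and +50 mm (tops at z = 66.5 mm).
- seat (a point): Point on the deck (z = 24 mm) below the centre of the finished place of the dish; axes as the stage. The back stop's face is 37.3 mm beyond it along x.
- dish: The cream petri dish with its lid on, a disc 73 mm across and 15 mm tall, 0.03 to 0.07 kg, of smooth plastic that slides easily, flat on the deck in the lane, 45 to 75 mm short of its place. Origin at the centre of its underside.
- hold_flap (a joint): Opening angle of the orange flap in rad about the hinge, 0 = shut, limit 0.6. A spring shuts it. Shut, its foot hangs 2 mm above the deck and blocks the dish; it rests on a seated dish at about 0.24 and is clear of the dish above about 0.28 (0.4 to 0.55 is good). Pressing the red paddle towards the stage opens it.
- paddle_mid (a point): Mid-length of the bar (8 mm thick, 114 mm long, along the lane) at the lower edge of the red paddle on the stage's y+ side; point on the bar's axis. In stage mm the bar spans x -144 to -30; its axis is at y 66.7, z 40 shut; y 57.7, z 35 at 0.4 rad; y 55.2, z 34.5 at 0.5 rad. Pressing it in (stage -y) takes about 3 to 6 N; a fingertip can press and slide anywhere along it.
- foot (a point): Underside of the black rubber foot of the orange flap (20 mm long along x, 10 mm wide), at x = +20, y = 0 in stage coordinates when shut. The flap covers x = +4 to +36 mm, from the hinge to just past the middle of the lane; its free edge rises to about 90 mm above the desk when open.
- vial_1: Bystander, to be left alone: small glass vial with a white cap, 22 mm across, 58 tall; origin at its underside's centre.
- vial_2: Bystander, to be left alone: small glass vial with a red cap, 22 mm across, 58 tall; origin at its underside's centre.
- mouse: Bystander, to be left alone: pale computer mouse, 105x58x38 mm; origin at its underside's centre.
- marker: Bystander, to be left alone: white marker pen, 136 mm long; origin at its underside's centre.
- pink_dish: Bystander, to be left alone: petri dish with PINK filling, 65 mm across, 15 tall, on the desk (not the one to load); origin at its underside's centre.
- beaker: Bystander, to be left alone: small beaker with pink contents, 52 mm across, 64 tall; origin at its underside's centre.
- stopper: Bystander, to be left alone: brown rubber stopper, 27 mm across, 24 tall; origin at its underside's centre.
- bench_timer: Bystander, to be left alone: small bench timer, 65x65x19 mm; origin at its underside's centre.
Things that resemble listed ones, but are neither listed nor needed, are in the scene too. What is shaped like the dish but green or yellow is not meant.

How it is judged (in metres and radians):
On the way, in this order (a step that is already met when the one before it is completed fails the run):
1. a fingertip holds the flap open while the dish is still in front of it (value of joint hold_flap above 0.29 rad and contact force between the fingers and hold_flap above 0.3 N and x of dish in the frame of stage below -0.025 m), for 0.2 s.
2. the dish is home against the stop while a fingertip still holds the flap open (value of joint hold_flap above 0.29 rad and contact force between the fingers and hold_flap above 0.3 N and x of dish in the frame of stage between -0.004 and 0.004 m and horizontal distance between dish and seat below 0.006 m), for 0.2 s.
At the end, for the whole second after the job is handed in: The dish lies flat on the deck, at rest, within 4 mm of the back-stop position along the lane and within 6 mm of the seat in all, and the released flap presses on it (angle 0.18 to 0.30 rad) (x of dish in the frame of stage between -0.004 and 0.004 m and horizontal distance between dish and seat below 0.006 m and value of joint hold_flap between 0.18 and 0.3 rad and contact force between hold_flap and dish above 0.3 N and z of dish in the frame of stage below 0.027 m and linear speed of dish below 0.02 m/s and angle between dish's own z axis and vertical below 0.06 rad); the robot touches nothing.
It fails at once if the dish is lifted (over 6 mm) or tipped (z of dish in the frame of stage above 0.03 m or angle between dish's own z axis and vertical above 0.2 rad).
It fails at once if the dish is shoved against the closed flap (contact force between dish and hold_flap above 4 N and value of joint hold_flap below 0.12 rad).
It fails at once if another thing on the desk is moved more than 20 mm (distance of any of vial_1, vial_2, mouse, marker, pink_dish, beaker, stopper, bench_timer from where it was at the start of the episode above 0.02 m).
It also fails if it takes over 48 s, if anything falls off the work surface, if the arm or the gripper's body presses on something with over 40 N, if the wrist force passes 120 N, or if a joint passes its speed limit or range.

### The arm

A 6-joint arm with a two-finger parallel gripper is mounted at the origin on a cart in front of the work surface, level with it; the furniture and walls round the work are solid. World frame = base frame: x ahead of the robot, y to its left, z up, the work surface at z = 0. Lengths are in mm, angles in rad, forces in N, time in s.
With the tool pointing down it reaches from about 300 to 775 mm from the base axis. Payload 14.6 kg.
Tool frame: the origin (TCP) lies at the centre of the arm's flange, where the gripper is bolted on; the fingertips stand 199 mm ahead of it and the grasp point (between the pads) lies 180 mm ahead of it; z points along the fingers, y is the line along which they close (so a half turn about z gives the same grasp; the last joint's range is limited). The gripper opens to 94 mm and grips with 3 to 60 N. Pads are 16 mm wide; open, the fingers measure 119 mm over their backs; the gripper's body (75 mm by 177 mm) begins 78 mm behind the grasp point.
Start: joints at [1.159, 0.3, 1.521, -0, 1.321, -0.067], TCP at [185.902, 517.621, 404.646] pointing down, gripper open.
Joint ranges: [-3.03, 3.03], [-0.79, 2.21], [0.23, 2.52], [-1.04, 4.18], [0, 3.07], [-2.55, 2.55]. Speed limits (rad/s): [2.22, 2.22, 2.57, 3.14, 3.14, 3.14].

### API

Orientations are given as [roll, pitch, yaw] about the fixed x, y, z axes, in that order (R = Rz(yaw) Ry(pitch) Rx(roll)).
In Python, from cell import manip, optics, workorder gives the robot as it stands.
- The arm moves only by the tool step_arm, never from a script. Its argument "increments" is a list that holds one entry, the list of rows, each a list of 7 numbers: the turn, a rotation vector about the tool's x, y, z as a fraction of full scale, then the shift along the tool's x, y, z as a fraction of full scale, then the closure, from -1 (fully open) to 1 (shut). In form: [[[wx, wy, wz, tx, ty, tz, fingers], ...]]. A call has 1 to 5 rows; each row shifts and turns the commanded pose from where the row before left it, along the tool's axes as they then stand; what a row does not reach is not made up. Full scale, the value 1, is 40 mm for a shift and 45 degrees for a turn. A row lasts 1/10 s, in which the tool goes at most 50 mm and 8.59 degrees, less where a joint would pass 70% of its speed; a pose out of reach is approached as far as the arm can. A call with a number of a shift or a turn outside -1 to 1 is refused whole. A call with a gripper value outside its range is refused whole. The fingers move at their own pace and stop on an object; "newtons" is the grip in N (left out, the last holds). Time passes only in rows, so rows that do not move let the fingers close. It gives the time, the measured TCP pose, the force, the opening and the grip force at its end, in the units of the state.
- manip.read_state(): the state, without advancing time (a new reading comes with each control period).
- optics.camera(name): name is "scene" or "top"; returns a dict with "frame" (480x640x3 uint8, red, green, blue), "range_z" (480x640 float32, mm along the optical axis (not along the pixel's ray), 0 where there is no reading), "mtx" (3x3 intrinsics, pixels), "distortion" ([k1, k2, p1, p2, k3] as OpenCV has them; the pictures are not rectified), "cam_to_world" (4x4, takes a point from camera to world coordinates). Camera axes: x right, y down, z forward; pixel columns grow to the right and rows downward; lengths in mm; the calibration is good to about 2 mm. A picture is of the moment at which its call begins.
- workorder.sign_off(): hands the job in; it is judged then, once.
The state is a dict: "clock": time; "joints": joint angles; "qd": joint speeds; "effort": joint torques, N m; "eef_pos": TCP position; "eef_rot": TCP orientation; "wrist_force": force on the tool from outside, world axes, zero at the start; "moment": the same for the moment, N m; "finger_gap": finger opening in mm; "finger_force": force on a finger pad.
Only numpy, scipy, OpenCV 4.12 (cv2) and the standard library are available. Lean on these libraries where they do the work, as an engineer would, in place of code of your own. Each camera call takes 0.05 s, during which the arm holds its last target. There are 200 camera calls.

## Working session

There is one attempt and no reset: what is moved stays moved. The work goes in short steps, Python scripts to look and compute and a tool call to move; the robot and the scene stay as the last step left them, time stands still between calls to the robot, and variables do not carry over. Pictures are saved under pics/ and viewed, at most 10 in all, crops included, and the job is handed in when it is done.

Besides the shell and the picture viewer there is one more tool, called after "Call:" as name([rows], argument=value, ...), one row to a line, values as JSON. step_arm: Moves the arm, as the interface text tells. Its arguments: {"type":"object","properties":{"increments":{"type":"array","items":{"type":"array","items":{"type":"array","items":{"type":"number"}}}},"newtons":{"type":"number"}},"required":["increments"]}

```bash
mkdir -p pics; ls; python3 - <<'E'
from cell import manip, optics
import cv2,numpy as np
for n in("top","scene"):
    c=optics.camera(n); cv2.imwrite(f"pics/{n}0.png",c["frame"][:,:,::-1]); np.savez(f"{n}0.npz",**c)
    print(n,c["mtx"].round(1).tolist(),c["cam_to_world"].round(3).tolist(),c["distortion"])
print(manip.read_state())
E
```

```text
pics
top [[623.1, 0.0, 319.2], [0.0, 623.1, 233.1], [0.0, 0.0, 1.0]] [[-0.031, -0.978, 0.206, 152.826], [-1.0, 0.03, -0.009, 26.738], [0.003, -0.206, -0.979, 1865.45], [0.0, 0.0, 0.0, 1.0]] [-0.14947133  0.          0.          0.          0.        ]
scene [[465.6, 0.0, 327.2], [0.0, 465.6, 236.8], [0.0, 0.0, 1.0]] [[-0.883, -0.28, 0.375, 141.363], [-0.468, 0.55, -0.692, 731.034], [-0.013, -0.787, -0.617, 715.163], [0.0, 0.0, 0.0, 1.0]] [-0.10520858  0.          0.          0.          0.        ]
{'clock': 0.1, 'joints': array([ 1.15938895e+00,  3.00446497e-01,  1.52151422e+00,  6.29461565e-06,
        1.32070411e+00, -6.65574030e-02]), 'qd': array([-1.24584964e-03, -2.08806352e-03, -2.03076107e-03, -3.08189729e-04,
       -2.09021270e-05, -1.33113222e-03]), 'effort': array([ 1.12407946e-03, -5.32641363e+01, -3.53281510e+01,  7.09531526e-02,
        2.35219148e-02, -4.41467603e-05]), 'eef_pos': array([185.90174752, 517.6056861 , 404.12799449]), 'eef_rot': array([-3.14052326e+00, -7.73919768e-05,  2.79674108e+00]), 'wrist_force': array([ 0.28101746, -0.46996345,  0.49513211]), 'moment': array([0.01136394, 0.01352954, 0.05813583]), 'finger_force': 0.0, 'finger_gap': 94.1628269526771}
```

View pics/top0.png

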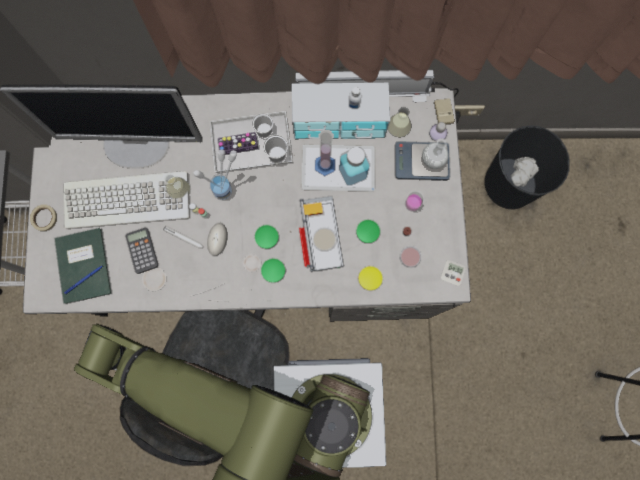

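View pics/scene0.png

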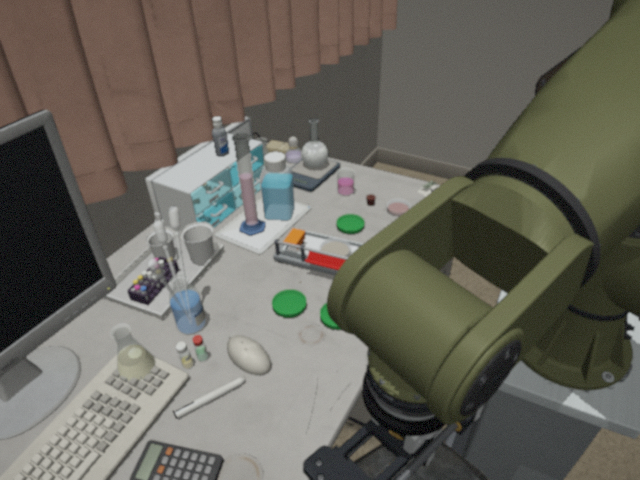

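The top view shows the stage at about (322,235): orange flap (313,210), red paddle (305,247) on its left, and a cream disc (324,239) in the lane. The other discs are on the desk: green (267,237), (273,270), (368,231), yellow (371,278) and pink (410,257). I'll confirm with an enlarged crop.

```bash
python3 - <<'E'
import cv2,numpy as np
f=np.load("top0.npz")["frame"][185:285,265:385,::-1]
f=cv2.resize(f,None,fx=6,fy=6,interpolation=cv2.INTER_CUBIC)
cv2.imwrite("pics/crop1.png",f)
E
```

```text
(no output)
```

View pics/crop1.png

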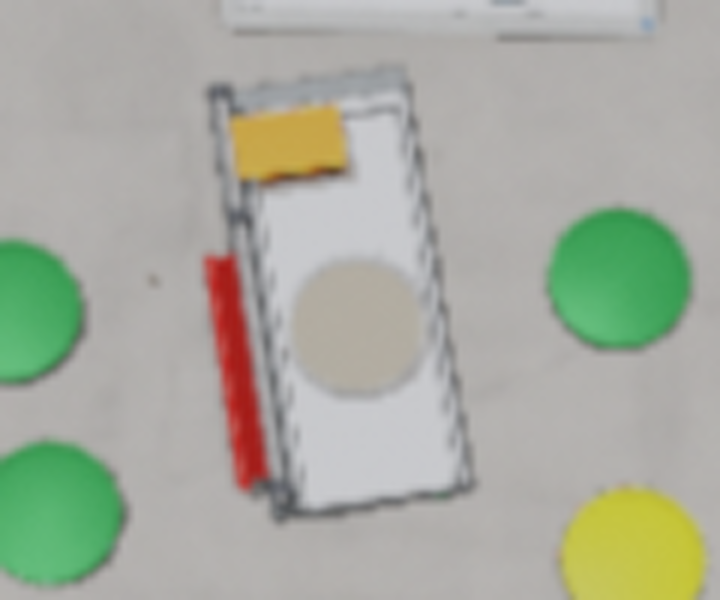

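```bash
cat > h.py <<'E'
import cv2,numpy as np
def ray(c,px,z):
    p=cv2.undistortPoints(np.array([[px]],float),c["mtx"],c["distortion"])[0,0]
    T=c["cam_to_world"]; d=T[:3,:3]@[p[0],p[1],1]; o=T[:3,3]
    return o+d*(z-o[2])/d[2]
def big(m):
    n,l,s,ce=cv2.connectedComponentsWithStats(m.astype(np.uint8)); i=1+np.argmax(s[1:,4]); return l==i,ce[i]
E
python3 - <<'E'
from h import *
c=dict(np.load("top0.npz")); f=c["frame"].astype(int); H=cv2.cvtColor(c["frame"],cv2.COLOR_RGB2HSV).astype(int)
roi=np.zeros(f.shape[:2],bool); roi[190:275,295:350]=1
red=(f[...,0]>140)&(f[...,1]<70)&roi
m,ce=big(red); box=cv2.minAreaRect(np.argwhere(m)[:,::-1].astype(np.float32)); print("red",box)
print("red mean z40..",ray(c,ce,44).round(1))
for p in cv2.boxPoints(box): print(ray(c,p,44).round(1))
cream=((f[...,0]-f[...,2])>12)&(f[...,0]<200)&(H[...,1]<60)&roi; cream[:222]=0
m,ce=big(cream); (e,ax,_)=cv2.fitEllipse(max(cv2.findContours(m.astype(np.uint8),0,1)[0],key=len)); D=ray(c,ce,39)
print("dish",ce,e,ax,m.sum(),D.round(1),ray(c,e,39).round(1))
q=lambda u,v,z: ray(c,(265+(u-2.5)/6,185+(v-2.5)/6),z)
A=q(284,500,66.5);B=q(220,92,66.5); print("posts",A.round(1),B.round(1),np.linalg.norm(B-A))
for u,v in((472,490),(404,70),(283,518)): print("corner z24",q(u,v,24).round(1))
P={( -152,50):A,(50,50):B}
# fit 2D rigid
src=np.array(list(P)+[(-158,-46)],float); dst=np.array([A[:2],B[:2],q(472,490,24)[:2]])
a=src.mean(0);b=dst.mean(0);X=src-a;Y=dst-b
th=np.arctan2((X[:,0]*Y[:,1]-X[:,1]*Y[:,0]).sum(),(X*Y).sum());R=np.array([[np.cos(th),-np.sin(th)],[np.sin(th),np.cos(th)]]);t=b-R@a
print("stage",t,th,(X@R.T-Y).round(1).tolist()); print("dish in stage",R.T@(D[:2]-t))
for p in cv2.boxPoints(box): print("red st",(R.T@(ray(c,p,44)[:2]-t)).round(1))
E
```

```text
red ((304.1955871582031, 246.47067260742188), (37.18400955200195, 4.400766849517822), 81.46923065185547)
red mean z40.. [497.1  55.7  44. ]
[552.   68.9  44. ]
[553.6  55.8  44. ]
[441.9  42.5  44. ]
[440.3  55.4  44. ]
dish [323.97791798 238.87697161] (323.9730224609375, 238.86578369140625) (18.844003677368164, 19.59552764892578) 317 [518.9  -4.   39. ] [518.9  -4.   39. ]
posts [428.1  34.4  66.5] [634.   60.3  66.5] 207.54330488874854
corner z24 [436.7 -59.1  24. ]
corner z24 [654.1 -33.   24. ]
corner z24 [425.5  35.4  24. ]
stage [587.77475366   4.46799116] 0.12105034407350075 [[2.8, 1.3], [-2.6, -0.2], [-0.2, -1.1]]
dish in stage [-69.4463183   -0.12810429]
red st [-27.7  68.3]
red st [-27.7  55.1]
red st [-140.3   55.3]
red st [-140.2   68.3]
```

Call:
step_arm([
  [[0,0,-0.148,0,0,0,-0.19],[0,0,-0.148,0,0,0,-0.19],[0,0,-0.148,0,0,0,-0.19],[0,0,-0.148,0,0,0,-0.19],[0,0,0,0,0,0,-0.19]],
], newtons=30)

```text
clock: 0.6
eef_pos: [185.9, 517.6, 404.3]
eef_rot: [-3.141, -0.0, -3.02]
wrist_force: [-0.4, 0.1, -0.2]
finger_gap: 57.9
finger_force: 0.0
```

```bash
cat >> h.py <<'E'
TH=0.120; T0=np.array([589.5,5.0]); RS=np.array([[np.cos(TH),-np.sin(TH)],[np.sin(TH),np.cos(TH)]])
def stage(p): return RS.T@(np.asarray(p)[:2]-T0)
def plan(s,sx,sy,z,yaw=np.pi+TH):
    from scipy.spatial.transform import Rotation as Ro
    R=Ro.from_euler("xyz",s["eef_rot"]); w=np.r_[RS@[sx,sy]+T0,z]
    d=R.inv().apply(w-s["eef_pos"]); rv=(R.inv()*Ro.from_euler("xyz",[np.pi,0,yaw])).as_rotvec(degrees=True)
    print("t",s["clock"],"st",stage(s["eef_pos"]).round(1),s["eef_pos"][2].round(1),"yaw",s["eef_rot"].round(4),"F(stage)",(RS.T@s["wrist_force"][:2]).round(1),s["wrist_force"][2].round(1),"gap",s["finger_gap"])
    print("shift/40",(d/40).round(3),"turn/45",(rv/45).round(4))
E
python3 -c "
from h import *
from cell import manip
plan(manip.read_state(),-125,50,404)"
```

```text
t 0.6 st [-339.3  557.2] 404.3 yaw [-3.1410e+00 -3.0000e-04 -3.0196e+00] F(stage) [-0.3  0.2] -0.2 gap 57.86303317227062
shift/40 [ -5.333 -12.692   0.014] turn/45 [-0.0007 -0.0004  0.0026]
```

Call:
step_arm([
  [[0,0,0,-0.356,-0.846,0,-0.19],[0,0,0,-0.356,-0.846,0,-0.19],[0,0,0,-0.356,-0.846,0,-0.19],[0,0,0,-0.356,-0.846,0,-0.19],[0,0,0,-0.356,-0.846,0,-0.19]],
])

```text
clock: 1.1
eef_pos: [277.3, 356.8, 404.6]
eef_rot: [-3.142, -0.0, -3.025]
wrist_force: [0.3, 0.0, 0.2]
finger_gap: 56.0
finger_force: 0.0
```

Call:
step_arm([
  [[0,0,0,-0.356,-0.846,0,-0.19],[0,0,0,-0.356,-0.846,0,-0.19],[0,0,0,-0.356,-0.846,0,-0.19],[0,0,0,-0.356,-0.846,0,-0.19],[0,0,0,-0.356,-0.846,0,-0.19]],
])

```text
clock: 1.6
eef_pos: [368.2, 197.3, 404.7]
eef_rot: [3.142, 0.0, -3.025]
wrist_force: [0.9, 0.1, -0.3]
finger_gap: 55.9
finger_force: 0.0
```

Call:
step_arm([
  [[0,0,0,-0.356,-0.846,0,-0.19],[0,0,0,-0.356,-0.846,0,-0.19],[0,0,0,-0.356,-0.846,0,-0.19],[0,0,0,-0.356,-0.846,0,-0.19],[0,0,0,-0.356,-0.846,0,-0.19]],
])

```text
clock: 2.1
eef_pos: [459.3, 37.8, 404.6]
eef_rot: [3.142, -0.0, -3.026]
wrist_force: [0.2, 1.1, -0.0]
finger_gap: 55.7
finger_force: 0.0
```

Call:
step_arm([
  [[0,0,0,0,0,0.5,-0.19],[0,0,0,0,0,0.5,-0.19],[0,0,0,0,0,0.5,-0.19],[0,0,0,0,0,0,-0.19]],
])

```text
clock: 2.5
eef_pos: [458.4, 39.2, 342.6]
eef_rot: [3.141, -0.004, -3.025]
wrist_force: [-0.3, -0.9, 0.1]
finger_gap: 55.9
finger_force: 0.0
```

```bash
python3 -c "
from h import *
from cell import manip,optics
plan(manip.read_state(),-125,50,230)
f=optics.camera('scene'); np.savez('scene1.npz',**f); cv2.imwrite('pics/s1.png',cv2.resize(f['frame'][150:400,220:540,::-1],None,fx=2.4,fy=2.4,interpolation=2))"
```

```text
t 2.5 st [-126.    49.6] 342.6 yaw [ 3.1411 -0.0042 -3.0248] F(stage) [-0.4 -0.8] 0.1 gap 55.88655890004995
shift/40 [-0.037  0.008  2.814] turn/45 [ 0.0006 -0.0053 -0.0041]
```

View pics/s1.png

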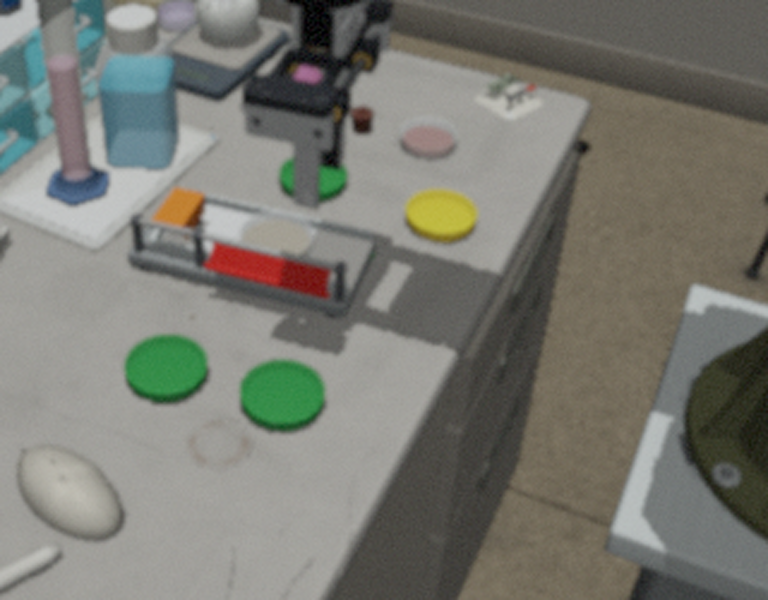

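The gripper hangs above the front of the lane. In the crop, the post tops are at (138,218), (198,230) and (340,266), the dish is at (278,236), and there is clear space beside the paddle. I'll cross-check the pose from this view.

```bash
python3 -c "
from h import *
c=dict(np.load('scene1.npz'))
for n,u,v,z in (('post50',138,217,66.5),('post-14',198,229,66.5),('post-152',341,265,66.5),('dish',278,236,39)):
    print(n,stage(ray(c,(220+(u-.7)/2.4,150+(v-.7)/2.4),z)).round(1))
f=c['frame'].astype(int); m,ce=big((f[...,0]>110)&(f[...,1]<50)&(f[...,2]<60)); r=cv2.minAreaRect(np.argwhere(m)[:,::-1].astype(np.float32))
for p in cv2.boxPoints(r): print('red',(p-[220,150])*2.4,stage(ray(c,p,36)).round(1))
c=dict(np.load('top0.npz')); print('dish top',stage(ray(c,(323.97,238.87),39)).round(1))
"
```

```text
post50 [48.  55.1]
post-14 [-11.9  52.1]
post-152 [-150.8   54.8]
dish [-73.    4.9]
red [205.23032227 269.38051758] [-26.4  70.8]
red [210.79716797 243.77329102] [-16.9  35.1]
red [329.5668457  269.59277344] [-134.    31.5]
red [324.  295.2] [-140.2   66.2]
dish top [-71.2  -0.5]
```

```bash
sed -i 's/589.5,5.0/589.5,7.0/' h.py; python3 -c "
from h import *
from cell import manip
plan(manip.read_state(),-129,50.5,230)"
```

```text
t 2.55 st [-126.    47.7] 344.1 yaw [ 3.1414e+00 -2.1000e-03 -3.0241e+00] F(stage) [-0.2  0.2] -0.4 gap 56.33236358232049
shift/40 [0.07  0.07  2.854] turn/45 [ 0.0003 -0.0027 -0.0032]
```

Call:
step_arm([
  [[0,0,0,0.07,0.07,0.4,-0.19],[0,0,0,0,0,0.5,-0.19],[0,0,0,0,0,0.5,-0.19],[0,0,0,0,0,0.5,-0.19],[0,0,0,0,0,0,-0.19]],
])

```text
clock: 3.05
eef_pos: [455.6, 41.8, 267.9]
eef_rot: [3.141, -0.002, -3.023]
wrist_force: [-1.2, -0.0, 0.0]
finger_gap: 56.0
finger_force: 0.0
```

```bash
python3 -c "
from h import *
from cell import manip,optics
plan(manip.read_state(),-129,50.5,230)
f=optics.camera('scene'); np.savez('scene2.npz',**f); cv2.imwrite('pics/s2.png',cv2.resize(f['frame'][190:310,260:400,::-1],None,fx=5,fy=5,interpolation=2))"
```

```text
t 3.05 st [-128.8   50.6] 267.9 yaw [ 3.1414e+00 -2.2000e-03 -3.0228e+00] F(stage) [-1.2  0.1] 0.0 gap 56.030740410073776
shift/40 [ 0.003 -0.002  0.948] turn/45 [ 0.0003 -0.0028 -0.0015]
```

View pics/s2.png

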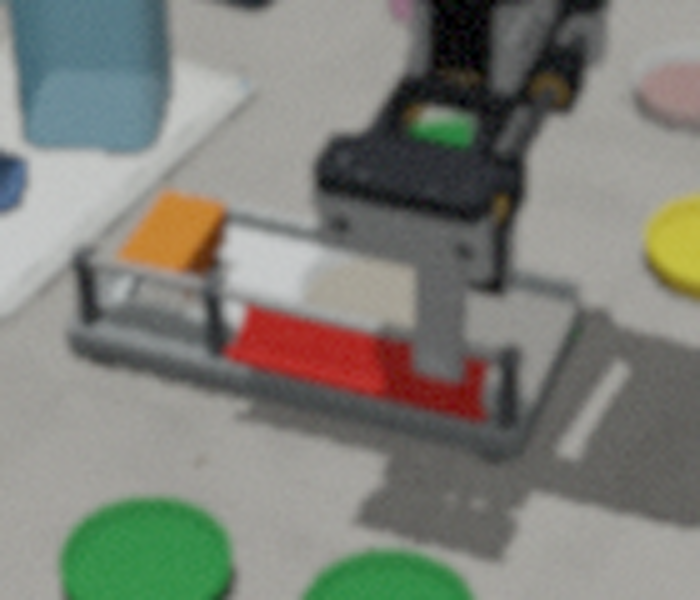

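Finger A, tip at (440,375) in the crop, hangs outside the red paddle near its front end, and finger B is behind it over the lane. I'll go down.

Call:
step_arm([
  [[0,0,0,0,0,0.35,-0.19],[0,0,0,0,0,0.3,-0.19],[0,0,0,0,0,0.3,-0.19],[0,0,0,0,0,0,-0.19]],
])

```text
clock: 3.5
eef_pos: [455.5, 41.7, 229.7]
eef_rot: [3.141, -0.002, -3.022]
wrist_force: [0.1, -0.1, -0.5]
finger_gap: 55.9
finger_force: 0.0
```

```bash
python3 -c "
from h import *
from cell import manip
plan(manip.read_state(),-129,33,230)"
```

```text
t 3.5 st [-128.9   50.5] 229.7 yaw [ 3.1414e+00 -1.8000e-03 -3.0217e+00] F(stage) [ 0.1 -0.1] -0.5 gap 55.86741437528081
shift/40 [ 0.003 -0.438 -0.007] turn/45 [ 0.0002 -0.0023 -0.0001]
```

Call:
step_arm([
  [[0,0,0,0,-0.05,0,-0.19],[0,0,0,0,-0.05,0,-0.19],[0,0,0,0,-0.05,0,-0.19],[0,0,0,0,-0.05,0,-0.19]],
])

```text
clock: 3.9
eef_pos: [456.7, 33.7, 230.9]
eef_rot: [3.141, 0.0, -3.022]
wrist_force: [-0.2, 7.6, -2.9]
finger_gap: 56.0
finger_force: 3.7
```

Call:
step_arm([
  [[0,0,0,0,-0.025,0,-0.19],[0,0,0,0,-0.025,0,-0.19]],
])

```text
clock: 4.1
eef_pos: [456.7, 32.1, 230.4]
eef_rot: [3.14, -0.001, -3.022]
wrist_force: [-0.8, 10.2, -5.5]
finger_gap: 56.0
finger_force: 4.7
```

Call:
step_arm([
  [[0,0,0,0,-0.025,0,-0.19],[0,0,0,0,-0.025,0,-0.19]],
])

```text
clock: 4.3
eef_pos: [456.8, 30.2, 230.2]
eef_rot: [3.14, -0.001, -3.022]
wrist_force: [-0.3, 8.6, -6.1]
finger_gap: 55.9
finger_force: 4.3
```

Call:
step_arm([
  [[0,0,0,0,-0.025,0,-0.19],[0,0,0,0,-0.025,0,-0.19]],
])

```text
clock: 4.5
eef_pos: [457.1, 28.2, 230.3]
eef_rot: [3.14, -0.001, -3.021]
wrist_force: [0.6, 6.9, -4.7]
finger_gap: 55.8
finger_force: 3.9
```

Call:
step_arm([
  [[0,0,0,0,-0.025,0,-0.19],[0,0,0,0,-0.025,0,-0.19]],
])

```text
clock: 4.7
eef_pos: [457.3, 26.2, 230.3]
eef_rot: [3.14, -0.001, -3.022]
wrist_force: [-1.2, 7.5, -3.4]
finger_gap: 55.9
finger_force: 3.5
```

```bash
python3 -c "
from h import *
from cell import manip,optics
plan(manip.read_state(),-129,33,230)
a=optics.camera('scene'); b=optics.camera('top'); np.savez('top3.npz',**b)
A=cv2.resize(a['frame'][190:310,260:400,::-1],(560,480),interpolation=2);B=cv2.resize(b['frame'][190:280,290:350,::-1],(240,360),interpolation=2)
A=np.hstack([A,np.pad(B,((0,120),(0,0),(0,0)))]); cv2.imwrite('pics/s3.png',A)"
```

```text
t 4.7 st [-129.    34.8] 230.3 yaw [ 3.1404e+00 -1.2000e-03 -3.0215e+00] F(stage) [-0.3  7.5] -3.4 gap 55.898161716293224
shift/40 [ 0.001 -0.046  0.007] turn/45 [ 0.0016 -0.0015  0.0001]
```

View pics/s3.png

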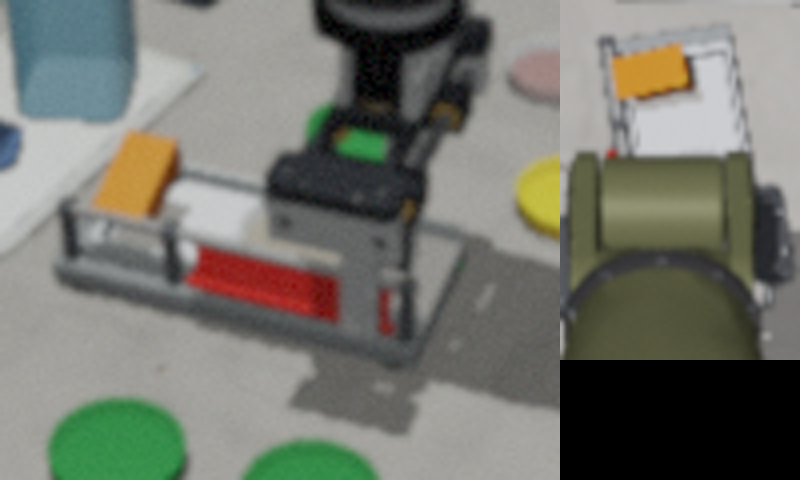

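The flap has risen, its free-edge corners now at about (128,133) and (178,145) in the crop. I'll turn that into an angle.

```bash
python3 -c "
from h import *
c=dict(np.load('scene2.npz'))
def xz(px,sx):
    a=ray(c,px,0);b=ray(c,px,100); xa,xb=stage(a)[0],stage(b)[0]; k=(sx-xa)/(xb-xa); p=a+k*(b-a); return np.r_[stage(p),p[2]]
for s,a,b in ((4,(260+224/5,190+200/5),(260+178/4,190+143/4)),(36,(260+170/5,190+193/5),(260+128/4,190+132/4))):
    p,q=xz(a,s),xz(b,s); an=lambda p:np.arctan2(p[2]-60,50-p[1]); print(p.round(1),q.round(1),an(p),an(q),an(q)-an(p))
c=dict(np.load('top3.npz'))
H=cv2.cvtColor(c['frame'],cv2.COLOR_RGB2HSV)"
```

```text
[ 4.  -2.1 67. ] [ 4.  -1.7 79.5] 0.13338292315342615 0.3603129829088365 0.22693005975541036
[ 36.  -11.1  56.3] [36.  -2.9 78.4] -0.060059423448372215 0.33411713932421677 0.394176562772589
```

Call:
step_arm([
  [[0,0,0,0,-0.025,0,-0.19],[0,0,0,0,-0.025,0,-0.19],[0,0,0,0,0,0,-0.19],[0,0,0,0,0,0,-0.19],[0,0,0,0,0,0,-0.19]],
])

```text
clock: 5.3
eef_pos: [457.6, 24.1, 230.4]
eef_rot: [3.141, -0.001, -3.022]
wrist_force: [-1.2, 5.7, -2.8]
finger_gap: 56.2
finger_force: 2.9
```

Call:
step_arm([
  [[0,0,0,-0.08,0,0,-0.19],[0,0,0,-0.08,0,0,-0.19],[0,0,0,-0.08,0,0,-0.19],[0,0,0,-0.08,0,0,-0.19],[0,0,0,-0.08,0,0,-0.19]],
])

```text
clock: 5.8
eef_pos: [473.5, 26.0, 230.5]
eef_rot: [3.141, -0.002, -3.021]
wrist_force: [-4.7, 5.3, 0.9]
finger_gap: 55.4
finger_force: 2.4
```

Call:
step_arm([
  [[0,0,0,-0.08,0,0,-0.19],[0,0,0,-0.08,0,0,-0.19],[0,0,0,-0.08,0,0,-0.19],[0,0,0,-0.08,0,0,-0.19],[0,0,0,-0.08,0,0,-0.19]],
])

```text
clock: 6.3
eef_pos: [489.4, 27.9, 230.4]
eef_rot: [3.141, -0.002, -3.021]
wrist_force: [-3.8, 4.5, -0.2]
finger_gap: 55.9
finger_force: 2.4
```

Call:
step_arm([
  [[0,0,0,-0.08,0,0,-0.19],[0,0,0,-0.08,0,0,-0.19],[0,0,0,-0.08,0,0,-0.19],[0,0,0,-0.08,0,0,-0.19],[0,0,0,-0.08,0,0,-0.19]],
])

```text
clock: 6.8
eef_pos: [505.3, 29.8, 230.5]
eef_rot: [3.141, -0.002, -3.021]
wrist_force: [-3.3, 4.1, 0.7]
finger_gap: 55.9
finger_force: 2.4
```

```bash
python3 -c "
from h import *
from cell import manip,optics
plan(manip.read_state(),-44.5,32.8,230)
a=optics.camera('scene'); b=optics.camera('top'); np.savez('s4.npz',**a); np.savez('top4.npz',**b)
A=cv2.resize(a['frame'][190:310,260:400,::-1],(560,480),interpolation=2);B=cv2.resize(b['frame'][190:280,290:350,::-1],(240,360),interpolation=2)
A=np.hstack([A,np.pad(B,((0,120),(0,0),(0,0)))]); cv2.imwrite('pics/s4.png',A)"
```

```text
t 6.8 st [-80.9  32.8] 230.5 yaw [ 3.1408e+00 -1.6000e-03 -3.0213e+00] F(stage) [-2.8  4.5] 0.7 gap 55.94708888708746
shift/40 [-0.909  0.001  0.01 ] turn/45 [ 0.0011 -0.0021  0.0003]
```

View pics/s4.png

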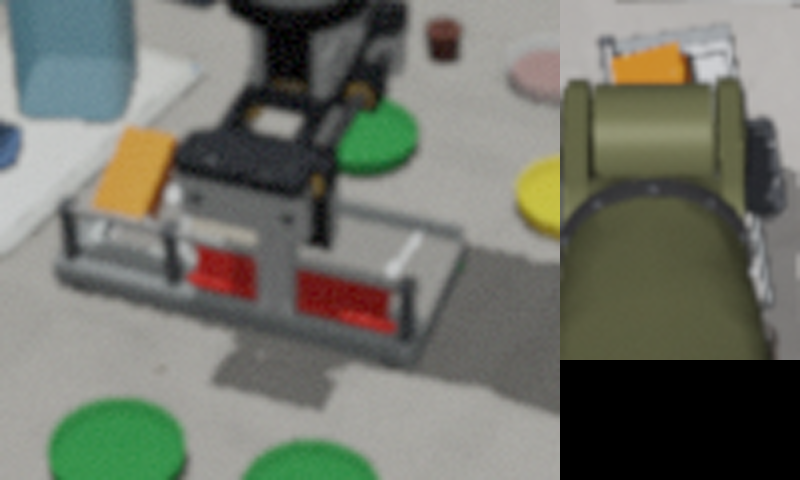

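The flap is higher (corner at (178,136)) and the dish is visible ahead of finger B at about (220,232). I'll continue.

Call:
step_arm([
  [[0,0,0,-0.08,0,0,-0.19],[0,0,0,-0.08,0,0,-0.19],[0,0,0,-0.08,0,0,-0.19],[0,0,0,-0.08,0,0,-0.19],[0,0,0,-0.08,0,0,-0.19]],
])

```text
clock: 7.4
eef_pos: [521.2, 31.7, 230.5]
eef_rot: [3.141, -0.001, -3.021]
wrist_force: [-3.1, 3.7, 0.4]
finger_gap: 56.0
finger_force: 2.4
```

Call:
step_arm([
  [[0,0,0,-0.06,0,0,-0.19],[0,0,0,-0.06,0,0,-0.19],[0,0,0,-0.06,0,0,-0.19],[0,0,0,-0.06,0,0,-0.19]],
])

```text
clock: 7.8
eef_pos: [530.7, 32.8, 230.5]
eef_rot: [3.141, -0.001, -3.021]
wrist_force: [-3.5, 3.7, 0.5]
finger_gap: 56.2
finger_force: 2.4
```

Call:
step_arm([
  [[0,0,0,-0.05,0,0,-0.19],[0,0,0,-0.05,0,0,-0.19]],
])

```text
clock: 8.0
eef_pos: [534.7, 33.3, 230.5]
eef_rot: [3.141, -0.001, -3.021]
wrist_force: [-2.6, 5.1, 0.3]
finger_gap: 56.3
finger_force: 2.4
```

```bash
python3 -c "
from h import *
from cell import manip,optics
plan(manip.read_state(),-44.5,32.8,230)
a=optics.camera('scene'); np.savez('s5.npz',**a)
cv2.imwrite('pics/s5.png',cv2.resize(a['frame'][210:280,260:360,::-1],(800,560),interpolation=2))"
```

```text
t 8.0 st [-51.3  32.7] 230.5 yaw [ 3.1409e+00 -1.3000e-03 -3.0214e+00] F(stage) [-1.9  5.3] 0.3 gap 56.33239943948995
shift/40 [-0.17   0.002  0.013] turn/45 [ 0.0008 -0.0016  0.0003]
```

View pics/s5.png

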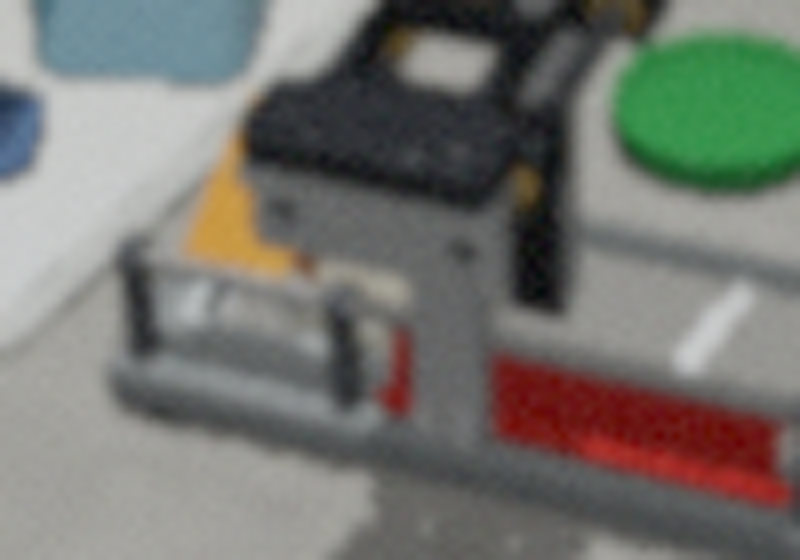

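The dish edge at (365,280) is now under the raised flap, and the finger is still on the paddle. I'll creep to the stop and watch the x force.

Call:
step_arm([
  [[0,0,0,-0.04,0,0,-0.19],[0,0,0,-0.04,0,0,-0.19]],
])

```text
clock: 8.25
eef_pos: [537.8, 33.7, 230.5]
eef_rot: [3.141, -0.001, -3.021]
wrist_force: [-4.2, 4.2, -0.2]
finger_gap: 56.1
finger_force: 2.4
```

Call:
step_arm([
  [[0,0,0,-0.025,0,0,-0.19],[0,0,0,-0.025,0,0,-0.19]],
])

```text
clock: 8.45
eef_pos: [539.8, 33.9, 230.5]
eef_rot: [3.141, -0.001, -3.021]
wrist_force: [-3.5, 5.2, -0.3]
finger_gap: 56.1
finger_force: 2.4
```

Call:
step_arm([
  [[0,0,0,-0.025,0,0,-0.19],[0,0,0,0,0,0,-0.19]],
])

```text
clock: 8.65
eef_pos: [540.8, 34.1, 230.5]
eef_rot: [3.141, -0.001, -3.021]
wrist_force: [-2.7, 4.1, -0.4]
finger_gap: 55.9
finger_force: 2.3
```

Call:
step_arm([
  [[0,0,0,-0.025,0,0,-0.19],[0,0,0,0,0,0,-0.19]],
])

```text
clock: 8.85
eef_pos: [541.8, 34.2, 230.5]
eef_rot: [3.141, -0.001, -3.021]
wrist_force: [-2.6, 3.6, 0.3]
finger_gap: 55.8
finger_force: 2.3
```

Call:
step_arm([
  [[0,0,0,-0.025,0,0,-0.19],[0,0,0,0,0,0,-0.19]],
])

```text
clock: 9.05
eef_pos: [542.8, 34.3, 230.5]
eef_rot: [3.141, -0.001, -3.021]
wrist_force: [-2.8, 3.4, 0.1]
finger_gap: 55.9
finger_force: 2.3
```

Call:
step_arm([
  [[0,0,0,-0.025,0,0,-0.19],[0,0,0,0,0,0,-0.19]],
])

```text
clock: 9.25
eef_pos: [543.7, 34.4, 230.5]
eef_rot: [3.141, -0.002, -3.021]
wrist_force: [-4.1, 3.8, 0.6]
finger_gap: 55.6
finger_force: 3.4
```

Call:
step_arm([
  [[0,0,0,-0.02,0,0,-0.19],[0,0,0,0,0,0,-0.19]],
])

```text
clock: 9.45
eef_pos: [544.2, 34.4, 230.4]
eef_rot: [3.141, -0.003, -3.022]
wrist_force: [-9.4, 3.1, 4.8]
finger_gap: 55.8
finger_force: 5.9
```

Call:
step_arm([
  [[0,0,0,-0.01,0,0,-0.19],[0,0,0,0,0,0,-0.19],[0,0,0,0,0,0,-0.19]],
])

```text
clock: 9.75
eef_pos: [544.4, 34.5, 230.4]
eef_rot: [3.141, -0.004, -3.022]
wrist_force: [-11.1, 3.8, 6.1]
finger_gap: 56.2
finger_force: 6.8
```

```bash
python3 -c "
from h import *
from cell import manip,optics
plan(manip.read_state(),-44.5,32.8,230)
a=optics.camera('scene'); b=optics.camera('top')
A=cv2.resize(a['frame'][215:275,260:330,::-1],(560,480),interpolation=2);B=cv2.resize(b['frame'][190:240,300:325,::-1],(240,480),interpolation=2)
cv2.imwrite('pics/s6.png',np.hstack([A,B]))"
```

```text
t 9.75 st [-41.5  32.7] 230.4 yaw [ 3.1408 -0.0038 -3.0218] F(stage) [-10.6   5.1] 6.1 gap 56.19529217005697
shift/40 [0.076 0.003 0.011] turn/45 [ 0.001  -0.0048 -0.0002]
```

View pics/s6.png

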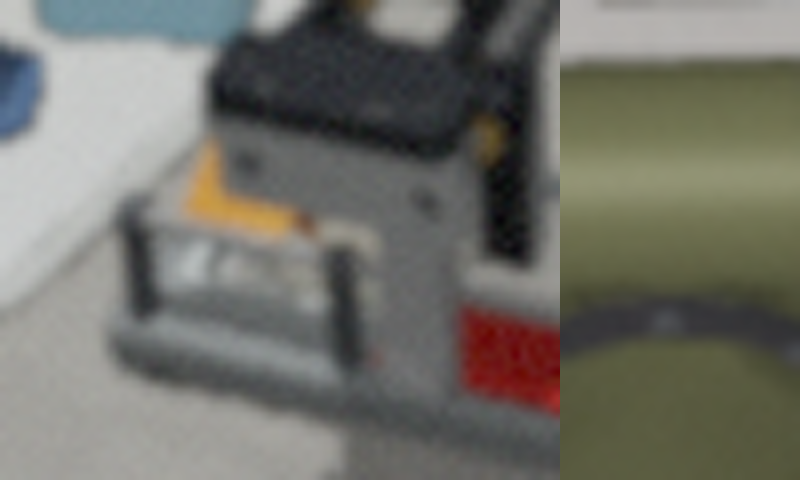

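The x force jumped to 10 N with finger centre at stage x≈-42, so the dish is at the stop, and the picture shows it under the raised flap (cream at (350,235)). I'll hold, back the finger off along the lane, release the paddle, and lift.

Call:
step_arm([
  [[0,0,0,0.015,0,0,-0.19],[0,0,0,0,0,0,-0.19],[0,0,0,0,0,0,-0.19]],
])

```text
clock: 10.15
eef_pos: [544.1, 34.4, 230.5]
eef_rot: [3.141, -0.002, -3.022]
wrist_force: [-6.7, 3.8, 2.4]
finger_gap: 56.0
finger_force: 5.7
```

Call:
step_arm([
  [[0,0,0,0.03,0,0,-0.19],[0,0,0,0.05,0,0,-0.19],[0,0,0,0.07,0,0,-0.19],[0,0,0,0,0,0,-0.19]],
])

```text
clock: 10.55
eef_pos: [538.6, 33.8, 230.9]
eef_rot: [3.141, 0.001, -3.022]
wrist_force: [0.0, 4.7, 0.8]
finger_gap: 55.9
finger_force: 2.3
```

Call:
step_arm([
  [[0,0,0,0,0.03,0,-0.19],[0,0,0,0,0.03,0,-0.19],[0,0,0,0,0.03,0,-0.19],[0,0,0,0,0.03,0,-0.19],[0,0,0,0,0.03,0,-0.19]],
])

```text
clock: 11.05
eef_pos: [537.9, 39.5, 230.6]
eef_rot: [-3.141, -0.0, -3.021]
wrist_force: [0.6, 0.2, 1.1]
finger_gap: 55.8
finger_force: 0.0
```

Call:
step_arm([
  [[0,0,0,0,0.06,0,-0.19],[0,0,0,0,0.06,0,-0.19],[0,0,0,0,0.06,0,-0.19],[0,0,0,0,0.06,0,-0.19],[0,0,0,0,0,0,-0.19]],
])

```text
clock: 11.55
eef_pos: [536.7, 49.4, 230.6]
eef_rot: [-3.142, -0.0, -3.021]
wrist_force: [0.0, 0.7, -0.1]
finger_gap: 56.3
finger_force: 0.0
```

```bash
python3 -c "
from h import *
from cell import manip
plan(manip.read_state(),-60,50,340)"
```

```text
t 11.55 st [-47.3  48.4] 230.6 yaw [-3.1415e+00 -1.0000e-04 -3.0211e+00] F(stage) [0.1 0.7] -0.1 gap 56.26525133474734
shift/40 [ 0.318  0.04  -2.734] turn/45 [-0.0001 -0.0001  0.0006]
```

Call:
step_arm([
  [[0,0,0,0,0,-0.4,-0.19],[0,0,0,0,0,-0.8,-0.19],[0,0,0,0,0,-0.8,-0.19],[0,0,0,0,0,-0.8,-0.19],[0,0,0,0,0,-0.8,-0.19]],
])

```text
clock: 12.05
eef_pos: [536.6, 49.0, 376.0]
eef_rot: [-3.142, 0.0, -3.022]
wrist_force: [-0.1, -0.3, -0.4]
finger_gap: 55.9
finger_force: 0.0
```

Call:
step_arm([
  [[0,0,0,0.4,0.8,0,-0.19],[0,0,0,0.4,0.8,0,-0.19],[0,0,0,0.4,0.8,0,-0.19],[0,0,0,0.4,0.8,0,-0.19],[0,0,0,0.4,0.8,0,-0.19]],
])

```text
clock: 12.55
eef_pos: [437.2, 199.3, 374.8]
eef_rot: [3.142, 0.0, -3.022]
wrist_force: [0.8, 1.1, 0.3]
finger_gap: 56.3
finger_force: 0.0
```

Call:
step_arm([
  [[0,0,0,0.4,0.8,0,-0.19],[0,0,0,0.4,0.8,0,-0.19],[0,0,0,0.4,0.8,0,-0.19],[0,0,0,0.4,0.8,0,-0.19],[0,0,0,0,0,0,-0.19]],
])

```text
clock: 13.05
eef_pos: [357.5, 320.0, 374.7]
eef_rot: [3.141, -0.0, -3.018]
wrist_force: [-0.4, -0.1, -0.7]
finger_gap: 56.0
finger_force: 0.0
```

```bash
python3 -c "
from h import *
from cell import manip,optics
b=optics.camera('top'); a=optics.camera('scene'); np.savez('topf.npz',**b)
A=cv2.resize(a['frame'][200:290,260:380,::-1],(480,360),interpolation=2);B=cv2.resize(b['frame'][190:280,290:350,::-1],(320,480),interpolation=2)
cv2.imwrite('pics/s7.png',np.hstack([np.pad(A,((0,120),(0,0),(0,0))),B]))
print(manip.read_state()['wrist_force'])"
```

```text
[-1.12592321 -0.6022886  -0.8736306 ]
```

View pics/s7.png

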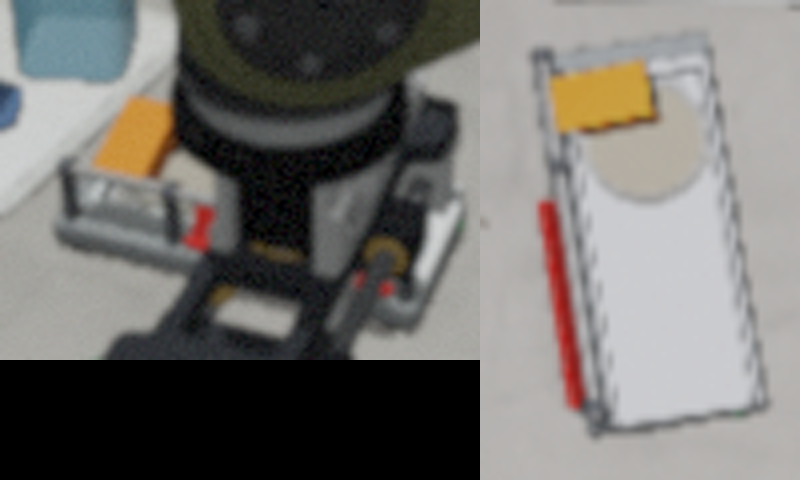

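The dish lies under the resting flap in the top view (centre near (648,140), rear edge (650,203)), close to the back stop (top (640,50), inner line about y=75). I'll measure it with a circle fit.

```bash
python3 -c "
from h import *
from scipy.optimize import least_squares
P=[]
for n in ('top0','topf'):
    c=dict(np.load(n+'.npz')); f=cv2.GaussianBlur(c['frame'],(3,3),0).astype(int)
    m=((f[...,0]-f[...,2])>9)&((f[...,0]-f[...,2])<45)&(f[...,0]<200); m[:200]=0;m[275:]=0;m[:,:300]=0;m[:,345:]=0
    m,_=big(m); pts=max(cv2.findContours(m.astype(np.uint8),0,1)[0],key=len)[:,0].astype(float)
    S=np.array([stage(ray(c,p,39)) for p in pts])
    if n=='topf': S=S[(S[:,0]<0)|(S[:,1]<-15)]
    r=least_squares(lambda q:np.hypot(*(S-q[:2]).T)-35.5,[S[:,0].mean(),S[:,1].mean()],loss='soft_l1'); print(n,r.x.round(1),len(S),S.min(0).round(1),S.max(0).round(1))
# stop face: deck/stop brightness profile along lane at y=-30
c=dict(np.load('topf.npz'))
Rt=c['cam_to_world']
for x in range(24,60,2):
    w=np.r_[RS@[x,-30]+T0,24]; pc=Rt[:3,:3].T@(w-Rt[:3,3]); px=cv2.projectPoints(pc[None],np.zeros(3),np.zeros(3),c['mtx'],c['distortion'])[0][0,0]
    print(x,cv2.getRectSubPix(c['frame'],(1,1),tuple(map(float,px)))[0,0].tolist(),end=' ')
"
```

```text
top0 [-67.5  -0.1] 56 [-102.3  -33. ] [-41.2  27.9]
topf [6.2 1.5] 37 [-30.7 -33.1] [29.2 26.8]
24 [179, 178, 177] 26 [182, 181, 182] 28 [185, 185, 186] 30 [187, 188, 190] 32 [190, 191, 194] 34 [193, 194, 197] 36 [186, 187, 190] 38 [175, 176, 179] 40 [159, 160, 163] 42 [168, 169, 172] 44 [181, 182, 185] 46 [186, 188, 191] 48 [180, 182, 185] 50 [168, 171, 174] 52 [161, 165, 169] 54 [158, 162, 166] 56 [157, 161, 165] 58 [155, 159, 162]
```

Finger travel, the 10 N stop force and the circle fit agree: the dish is at the stop, allowing for a 3 mm frame offset. The flap is resting on it and the arm is clear, so I'm handing in.

```bash
python3 -c "
from cell import workorder
print(workorder.sign_off())"
```

```text
the job is handed in; nothing more can be done
None
```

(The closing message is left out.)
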